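# Lay out the printer's spare parts on their outlined pads

### The arm

A 6-joint arm with a two-finger parallel gripper is mounted at the origin on the work surface. World frame = base frame: x ahead of the robot, y to its left, z up, the work surface at z = 0. Lengths are in mm, angles in rad, forces in N, time in s.
With the tool pointing down it reaches from about 275 to 750 mm from the base axis. Payload 10.2 kg.
Tool frame: the origin (TCP) lies at the very end of the fingers, on their centre line; the grasp point (between the pads) lies 19 mm behind it; z points along the fingers, y is the direction in which the jaws open and shut (so a half turn about z gives the same grasp; the last joint's range is limited). The gripper opens to 85 mm and grips with 20 to 120 N. Pads are 22 mm wide; open, the fingers measure 114 mm over their backs; the gripper's body (76 mm by 85 mm) begins 54 mm behind the grasp point. The pads swing forward as they close: fully open they stand 13 mm farther back than shut.
Start: joints at [-1.489, 0.313, 1.498, -0, 1.331, -0.223], TCP at [157.541, -500.811, 231.294] pointing down, gripper open.
Joint ranges: [-2.94, 2.94], [-0.97, 2.17], [0.19, 2.56], [-1.23, 4.37], [0.02, 3.11], [-2.88, 2.88]. Speed limits (rad/s): [2.39, 2.39, 3.01, 3.14, 3.14, 3.14].

### API

Orientations are given as a unit quaternion [w, x, y, z].
In Python, from rig import readout, cams, finish_job gives the robot as it stands. The module is installed in compiled form; this text tells all that it offers.
- The arm moves only by the tool carry_out, never from a script. Its argument "steps" is one flat list of numbers, 7 for each row, row after row: the shift along the tool's x, y, z in cm, then the turn, a rotation vector about the tool's x, y, z in units of 5 degrees (1.0 is 5 degrees), then the opening, from -1 (shut) to 1 (fully open), so that 0 is half open. In form: [x, y, z, ax, ay, az, hand, x, y, z, ax, ay, az, hand, ...]. A call has 1 to 20 rows; each row shifts and turns the commanded pose from where the row before left it, along the tool's axes as they then stand; what a row does not reach is not made up. A row lasts 1/12 s, in which the tool goes at most 41.7 mm and 7.16 degrees, less where a joint would pass 70% of its speed; a pose out of reach is approached as far as the arm can. A call with a gripper value outside its range is refused whole. The fingers move at their own pace and stop on an object; "grip_force" is the grip in N (left out, the last holds). Time passes only in rows, so rows that do not move let the fingers close. It gives the time, the measured TCP pose, the force and the opening at its end, in the units of the state.
- readout.sense(): the state, without advancing time (a new reading comes with each control period).
- cams.capture(name): name is "side" or "top"; returns the picture (400x640x3 uint8, red, green, blue); there is no depth.
- cams.calibration(name): a dict with "fx", "fy", "cx", "cy" (pixels), "R" (3x3) and "t" (3): a world point X has camera coordinates R X + t. Camera axes: x right, y down, z forward; pixel columns grow to the right and rows downward; lengths in mm; the calibration is good to about 2 mm. A picture is of the moment at which its call begins. calibration takes no time and is no camera call.
- finish_job(): hands the job in, once; it reports no verdict.
The state is a dict: "time_s": time; "joints": joint angles; "dq": joint speeds; "tau": joint torques, N m; "eef_pos": TCP position; "ee_rot": TCP orientation; "force": force on the tool from outside, world axes, zero at the start; "wrist_torque": the same for the moment, N m; "grip_width": opening from 0.0 (shut) to 1.0 (fully open).
Only numpy, scipy, OpenCV 4.12 (cv2) and the standard library are available. Lean on these libraries where they do the work, as an engineer would, in place of code of your own. Each camera call takes 0.05 s, during which the arm holds its last target.

### The job

Lay out the printer's spare-parts kit: set each of the four parts (stepper motor, red wheel, black aluminium profile, blue roller plate) down on the pad whose white outline has its shape, centred on the outline and turned to match it, same side up as it lies now. Set the parts down gently rather than dropping them, and leave the cup and the bottle where they stand.

Things in the scene. Friction and masses are not known exactly. Their poses are not given: they have to be found in the camera images.
- motor_c (a point): centre of the loose stepper motor's body (half-way up): a square block 42 x 42 mm, 34 mm high, black with a silver band round its middle and a silver disc on top, standing on the desk with a thin shaft (5 mm thick, 12 mm long) sticking up from the middle of its top; x and y square to its sides, z up. About 0.28 kg. Belongs on the square outline; any quarter turn is the same
- wheel_c (a point): centre (half-way up) of the loose red printed levelling wheel: a round disc with ribbed rim, about 56 mm across (54 mm between the ribs), 22 mm high, lying flat, z up. About 0.05 kg. Belongs on the round outline; its turn does not matter
- profile_c (a point): centre (half-way up) of the loose black-anodised aluminium profile offcut: a straight bar with a silver slot along its top and sides, 90 mm long (its x), 20 mm wide (its y), 20 mm high, lying flat, z up. About 0.09 kg. Belongs on the long straight bar outline; either way round
- plate_c (a point): centre (half-way up) of the loose blue printed roller plate: a block with two half-round ends (stadium shape), 72 mm long (its x), 36 mm wide (its y), 22 mm high, with two low black rollers (4 mm) on top, lying flat, z up. About 0.06 kg. Belongs on the oval outline; either way round
- pad_square: dark rubber pad fixed to the desk, 110 x 74 x 4 mm, with a white square in its middle (48 x 48 mm, 3 mm larger all round than its part). Origin: centre of the pad's underside, on the desk; x runs along its 110 mm side, and the square's sides run along x and y, z up; the top lies at 4 mm
- pad_round: dark rubber pad fixed to the desk, 110 x 74 x 4 mm, with a white circle in its middle (62 mm across, 3 mm larger all round than its part). Origin: centre of the pad's underside, on the desk; x runs along its 110 mm side, z up; the top lies at 4 mm
- pad_bar: dark rubber pad fixed to the desk, 110 x 74 x 4 mm, with a white long narrow rectangle in its middle (96 x 26 mm, 3 mm larger all round than its part). Origin: centre of the pad's underside, on the desk; x runs along its 110 mm side, as does the rectangle's long side, z up; the top lies at 4 mm
- pad_oval: dark rubber pad fixed to the desk, 110 x 74 x 4 mm, with a white oval with straight long sides and half-round ends in its middle (78 x 42 mm, 3 mm larger all round than its part). Origin: centre of the pad's underside, on the desk; x runs along its 110 mm side, as does the oval's long side, z up; the top lies at 4 mm
- cup: white ceramic cup, 66 mm across, 60 mm high, standing loose; leave it alone. Origin: centre of its underside, z up
- bottle: small clear bottle with paper label and orange cap, 48 mm across, 100 mm high, standing loose; leave it alone. Origin: centre of its underside, z up
Mind the look-alikes: they are no part of the job. Of the things like the part that bears wheel_c, leave any that is green; of the rest the larger one is meant.

How it is judged (in metres and radians):
At the end, for the whole second after the job is handed in: Each part rests released on the pad with its own shape, centre within 12 mm of the pad's, same side up (tilt under 0.12 rad, height within 4 mm), turned within 0.25 rad of the outline (motor: any quarter turn; profile, roller plate: either way round; wheel: any), all still (horizontal distance between motor_c and pad_square below 0.012 m and z of motor_c in the frame of pad_square between 0.017 and 0.025 m and angle between each of motor_c, wheel_c, profile_c, plate_c's own z axis and vertical below 0.12 rad and linear speed of each of motor, wheel, profile, plate below 0.02 m/s and (angle between the x axis of motor_c and the x axis of pad_square, either way round below 0.25 rad or angle between the x axis of motor_c and the y axis of pad_square, either way round below 0.25 rad) and horizontal distance between wheel_c and pad_round below 0.012 m and z of wheel_c in the frame of pad_round between 0.011 and 0.019 m and horizontal distance between profile_c and pad_bar below 0.012 m and z of profile_c in the frame of pad_bar between 0.01 and 0.018 m and angle between the x axis of profile_c and the x axis of pad_bar, either way round below 0.25 rad and horizontal distance between plate_c and pad_oval below 0.012 m and z of plate_c in the frame of pad_oval between 0.011 and 0.019 m and angle between the x axis of plate_c and the x axis of pad_oval, either way round below 0.25 rad); the robot touches nothing.
It fails at once if a part is dropped (falls free of the fingers from more than about 25 mm) ((linear speed of motor above 0.7 m/s and contact force between the fingers and motor below 0.05 N) or (linear speed of wheel above 0.7 m/s and contact force between the fingers and wheel below 0.05 N) or (linear speed of profile above 0.7 m/s and contact force between the fingers and profile below 0.05 N) or (linear speed of plate above 0.7 m/s and contact force between the fingers and plate below 0.05 N)).
It fails at once if the cup is shifted by more than 20 mm or tipped (distance of cup from where it was at the start of the episode above 0.02 m or angle between cup's own z axis and vertical above 0.3 rad).
It fails at once if the bottle is shifted by more than 20 mm or tipped (distance of bottle from where it was at the start of the episode above 0.02 m or angle between bottle's own z axis and vertical above 0.3 rad).
It also fails if it takes over 112 s, if anything falls off the work surface, if the arm or the gripper's body presses on something with over 40 N, if the wrist force passes 120 N, or if a joint passes its speed limit or range.

## Working session

There is one attempt and no reset: what is moved stays moved. The work goes in short steps, Python scripts to look and compute and a tool call to move; the robot and the scene stay as the last step left them, time stands still between calls to the robot, and variables do not carry over. Pictures are saved under pics/ and viewed, and the job is handed in when it is done.

Besides the shell and the picture viewer there is one more tool, called after "Emit:" as a command line: name --argument value ..., lists and objects as JSON in quotes. carry_out: Moves the arm, as the interface text tells. Its arguments: {"type":"object","properties":{"steps":{"type":"array","items":{"type":"number"}},"grip_force":{"type":"number"}},"required":["steps"]}

```bash
mkdir -p pics; python3 - <<'E'
from rig import readout, cams
import cv2
print(readout.sense())
for n in("top","side"):
    im=cams.capture(n); cv2.imwrite(f"pics/{n}0.png",im[:,:,::-1]); print(n,cams.calibration(n))
E
```

```text
{'time_s': 0.0, 'joints': array([-1.48943710e+00,  3.13462552e-01,  1.49845401e+00,  5.72633257e-06,
        1.33102007e+00, -2.23380780e-01]), 'dq': array([-0.00066133,  0.00031837,  0.00089067, -0.00096499, -0.00039185,
       -0.00057667]), 'tau': array([-1.95575580e-03, -4.12264824e+01, -2.59744388e+01, -2.78787584e-04,
        4.16622934e-03,  2.35068353e-05]), 'eef_pos': array([ 157.50081321, -500.53719424,  230.72229258]), 'ee_rot': array([-6.70095358e-04,  9.88414013e-01,  1.51780392e-01,  5.04519579e-05]), 'force': array([0.17746526, 0.43910744, 0.57791652]), 'wrist_torque': array([-0.03194064,  0.04326274, -0.01966507]), 'grip_width': 0.9999260611520083}
top {'fx': 445.7525544586566, 'fy': 445.7525544586566, 'cx': 320.47516958547106, 'cy': 196.72380885491995, 'R': array([[ 0.02047448, -0.99977145,  0.00615151],
       [-0.99684646, -0.02088563, -0.07655668],
       [ 0.07666766, -0.00456466, -0.99704625]]), 't': array([-28.55207533, 568.76324855, 994.68759028])}
side {'fx': 500.2132875677281, 'fy': 500.2132875677281, 'cx': 326.61910900672547, 'cy': 199.2134754625192, 'R': array([[-0.78246011, -0.62267763,  0.00536203],
       [-0.29605024,  0.36441527, -0.88292455],
       [ 0.54782336, -0.69244067, -0.46948428]]), 't': array([412.64233535, 224.04979778, 880.17295649])}
```

View pics/top0.png

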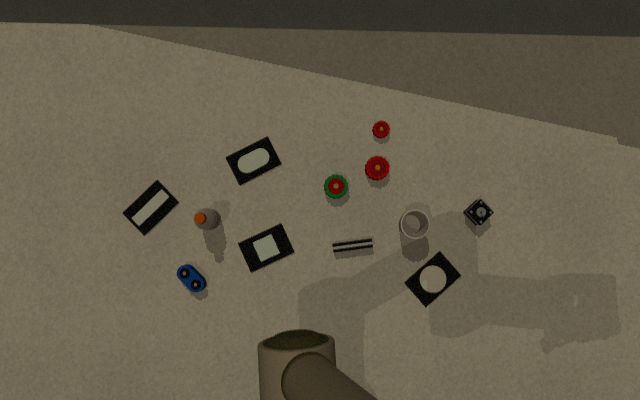

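View pics/side0.png

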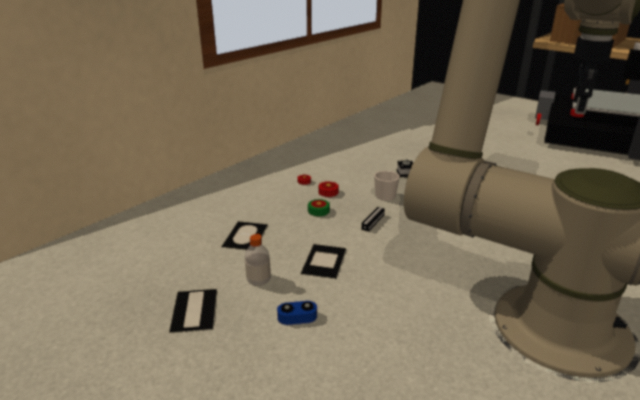

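Top view: the wheel candidates are the large red one (377,168), the small red one (381,130) and the green one (336,186). I choose (377,168). The motor is at (480,212), the profile at (353,245) and the plate at (192,278). The pads are square (266,248), round (432,279), bar (151,207) and oval (254,160). The cup is at (414,224) and the bottle at (207,219).

```bash
cat > h.py <<'E'
import numpy as np, cv2
from rig import readout, cams
def ray(n,u,v,z):
    c=cams.calibration(n);R=np.array(c["R"]);t=np.array(c["t"])
    d=R.T@np.array([(u-c["cx"])/c["fx"],(v-c["cy"])/c["fy"],1.]);o=-R.T@t
    return o+d*((z-o[2])/d[2])
def proj(n,X):
    c=cams.calibration(n);p=np.array(c["R"])@np.array(X,float)+np.array(c["t"])
    return c["cx"]+c["fx"]*p[0]/p[2],c["cy"]+c["fy"]*p[1]/p[2]
def crop(im,u,v,r,s,name):
    c=im[max(0,v-r):v+r,max(0,u-r):u+r]; cv2.imwrite(name,cv2.resize(c,None,fx=s,fy=s,interpolation=cv2.INTER_CUBIC)[:,:,::-1])
def blob(n,mask,u,v,z,r=40):
    """component of mask nearest u,v; rectify onto plane z; minAreaRect"""
    m=np.zeros_like(mask);a,b=max(0,v-r),max(0,u-r);m[a:v+r,b:u+r]=mask[a:v+r,b:u+r]
    cs,_=cv2.findContours(m,cv2.RETR_EXTERNAL,cv2.CHAIN_APPROX_NONE)
    cs=[c for c in cs if cv2.contourArea(c)>15]
    c=min(cs,key=lambda c:np.hypot(*(c[:,0].mean(0)-[u,v])))
    mm=np.zeros_like(mask);cv2.drawContours(mm,[c],-1,1,-1)
    ys,xs=np.nonzero(mm); P=np.array([ray(n,x,y,z)[:2] for x,y in zip(xs,ys)])
    ctr=P.mean(0);rc=cv2.minAreaRect(P.astype(np.float32))
    w,V=np.linalg.eigh(np.cov((P-ctr).T)); ax=V[:,1]
    return ctr,rc,np.degrees(np.arctan2(ax[1],ax[0]))%180,len(xs),(xs.mean(),ys.mean())
E
python3 - <<'E'
from h import *
im=cams.capture("top"); hsv=cv2.cvtColor(im,cv2.COLOR_RGB2HSV); g=cv2.cvtColor(im,cv2.COLOR_RGB2GRAY)
for u,v in[(266,248),(432,279),(151,207),(480,212),(353,245),(220,100)]: print(im[v,u], end=' ')
print()
def show(k,r): print(k,np.round(r[0],1),[np.round(x,1) for x in r[1]],round(r[2],1),r[3],np.round(r[4],1))
dark=(g<55).astype(np.uint8)
for k,u,v in[("sq",266,248),("round",432,279),("bar",151,207),("oval",254,160)]:
    show(k+" pad",blob("top",dark,u,v,4,r=34))
    pm=np.zeros_like(dark)
    w=(g>100).astype(np.uint8)
    # white enclosed in the pad
    show(k+" wh",blob("top",w,u,v,4,r=22 if k!="bar" else 24))
H,S,V=hsv[...,0],hsv[...,1],hsv[...,2]
blue=((H>100)&(H<130)&(S>120)).astype(np.uint8); red=(((H<8)|(H>172))&(S>140)&(V>60)).astype(np.uint8)
show("plate",blob("top",blue,192,278,22,r=30)); show("wheel",blob("top",red,377,168,22,r=22)); show("small",blob("top",red,381,130,15,r=20))
show("profile",blob("top",dark,353,245,20,r=24)); show("motor",blob("top",dark,479,212,34,r=20))
for i,(u,v) in enumerate([(377,160),(480,212),(353,245),(192,278)]): crop(im,u,v,45 if i==0 else 25,6 if i==0 else 12,f"pics/c{i}.png")
a=[cv2.resize(cv2.imread(f"pics/c{i}.png"),(380,290) if 0 else (300,300)) for i in range(4)]
cv2.imwrite("pics/crops.png",np.vstack([np.hstack(a[:2]),np.hstack(a[2:])]))
E
```

```text
[119 121 101] [114 103  84] [121 121 100] [48 49 38] [112 106  93] [116 108  88] 
sq pad [450.8 106.7] [array([451. , 106.6]), array([ 73.7, 110.2]), np.float64(26.2)] 116.4 1545 [265.7 247.6]
sq wh [451.7 106.7] [array([451.8, 106.7]), array([46.5, 46.6]), np.float64(26.0)] 80.7 417 [265.7 247.2]Traceback (most recent call last):
  File "<stdin>", line 8, in <module>
  File "h.py", line 19, in blob
    ys,xs=np.nonzero(mm); P=np.array([ray(n,x,y,z)[:2] for x,y in zip(xs,ys)])
                                      ~~~^^^^^^^^^
  File "h.py", line 4, in ray
    c=cams.calibration(n);R=np.array(c["R"]);t=np.array(c["t"])
ValueError: time passes only in moves, steps and waits
```

```bash
sed -i 's/^def ray/_c={}\ndef cal(n):\n    if n not in _c: _c[n]=cams.calibration(n)\n    return _c[n]\ndef ray/; s/c=cams.calibration(n)/c=cal(n)/' h.py
cat > m.py <<'E'
from h import *
im=cv2.imread("pics/top0.png")[:,:,::-1].copy(); hsv=cv2.cvtColor(im,cv2.COLOR_RGB2HSV); g=cv2.cvtColor(im,cv2.COLOR_RGB2GRAY)
def show(k,r): print(k,np.round(r[0],1),[np.round(x,1) for x in r[1]],round(r[2],1),r[3],np.round(r[4],1))
dark=(g<45).astype(np.uint8)
for k,u,v in[("sq",266,248),("round",432,279),("bar",151,207),("oval",254,160)]:
    show(k+" pad",blob("top",dark,u,v,4,r=34))
    show(k+" wh",blob("top",(g>75).astype(np.uint8),u,v,4,r=22))
H,S,V=hsv[...,0],hsv[...,1],hsv[...,2]
blue=((H>100)&(H<130)&(S>120)).astype(np.uint8); red=(((H<8)|(H>172))&(S>140)&(V>60)).astype(np.uint8)
show("plate",blob("top",blue,192,278,22,r=30)); show("wheel",blob("top",red,377,168,22,r=22)); show("small",blob("top",red,381,130,15,r=20))
show("profile",blob("top",dark,353,245,20,r=24)); show("motor",blob("top",dark,479,212,34,r=20))
a=[cv2.resize(im[v-r:v+r,u-r:u+r],(300,300),interpolation=cv2.INTER_CUBIC) for u,v,r in[(365,160,45),(480,212,25),(353,245,25),(192,278,25)]]
cv2.imwrite("pics/crops.png",np.vstack([np.hstack(a[:2]),np.hstack(a[2:])])[:,:,::-1])
E
python3 m.py
```

```text
sq pad [450.8 106.3] [array([451. , 106.1]), array([ 73.2, 109.3]), np.float64(26.2)] 116.4 1521 [265.8 247.6]
sq wh [450.9 106.7] [array([451. , 106.8]), array([47.8, 47.6]), np.float64(26.0)] 10.7 435 [265.7 247.5]
round pad [ 387.4 -276.9] [array([ 387.6, -277. ]), array([ 73.9, 109.7]), np.float64(42.3)] 132.3 1557 [432.3 278.8]
round wh [ 387.7 -277.2] [array([ 387.1, -277.4]), array([59. , 57.4]), np.float64(0.2)] 119.4 557 [432.4 278.7]
bar pad [537.9 375.9] [array([537.7, 375.7]), array([ 74.2, 109.8]), np.float64(46.0)] 136.3 1524 [150.3 207.3]
bar wh [538.2 376.7] [array([538. , 376.9]), array([25.8, 95.2]), np.float64(45.8)] 135.9 469 [149.9 207.2]
oval pad [651.9 142. ] [array([651.8, 141.9]), array([ 72.8, 109.4]), np.float64(28.2)] 118.9 1464 [253.1 160.6]
oval wh [652.9 142.3] [array([652.6, 142.5]), array([41.2, 76. ]), np.float64(28.2)] 119.5 526 [253.  160.1]
plate [380.3 270. ] [array([380.8, 269.6]), array([70.3, 39. ]), np.float64(47.1)] 49.9 507 [191.  277.9]
wheel [ 639.3 -144.8] [array([ 639.2, -145. ]), array([53.5, 54.1]), np.float64(45.8)] 159.3 454 [376.9 167.4]
small [ 731.  -153.6] [array([ 730.7, -154.3]), array([37.8, 37.2]), np.float64(0.7)] 167.4 222 [380.7 128.8]
profile [467.6 -90.5] [array([467.7, -90.3]), array([ 5.9, 87.7]), np.float64(9.0)] 99.0 99 [352.1 242.1]
motor [ 540.4 -372. ] [array([ 540.7, -371.6]), array([47.2, 50.1]), np.float64(45.3)] 100.6 453 [477.9 212.4]
```

View pics/crops.png

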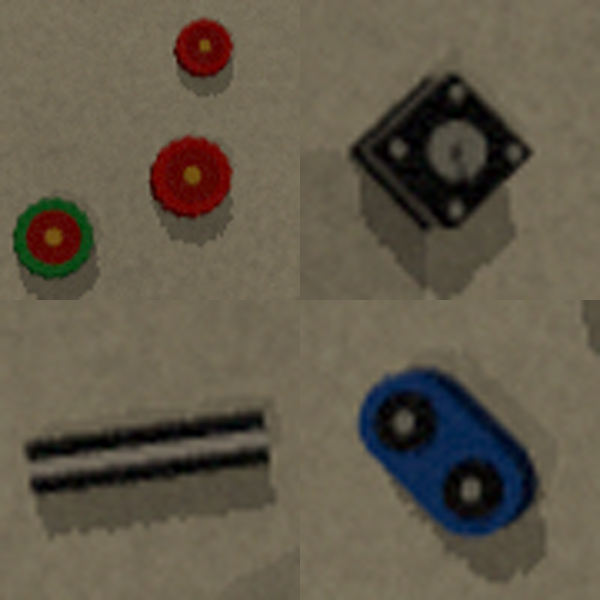

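The crop confirms the choice: the large, all-red wheel, with the small red one at top and the green-rimmed one at left. Next I refine motor, profile and plate from their features, and locate the cup and bottle.

```bash
cat > m2.py <<'E'
from h import *
im=cv2.imread("pics/top0.png")[:,:,::-1].copy(); hsv=cv2.cvtColor(im,cv2.COLOR_RGB2HSV); g=cv2.cvtColor(im,cv2.COLOR_RGB2GRAY).astype(int)
print("cam",-cal("top")["R"].T@cal("top")["t"])
P=lambda u,v,z:ray("top",u,v,z)[:2]
# crop coordinates -> px
def px(cu,cv_,ox,oy): return cu/6+ox-.42, cv_/6+oy-.42
sc=[px(a-300,b,455,187) for a,b in[(457,92),(398,148),(515,153),(456,209)]]
W=[P(*p,34) for p in sc]; print("motor screws",np.round(np.mean(W,0),1), "diag angles",np.degrees(np.arctan2(*(W[0]-W[3])[::-1])),np.degrees(np.arctan2(*(W[2]-W[1])[::-1])),"len",np.linalg.norm(W[0]-W[3]))
print("motor disc",P(*px(155,152,455,187),34))
# profile: both dark strips, top
d=((g<45)).astype(np.uint8); m=np.zeros_like(d); m[232:258,328:378]=d[232:258,328:378]; m=cv2.morphologyEx(m,cv2.MORPH_CLOSE,np.ones((7,3)))
print("profile",[np.round(x,1) for x in blob("top",m,353,245,20,r=26)[1]],blob("top",m,353,245,20,r=26)[2])
r1,r2=px(104,122,167,253),px(171,190,167,253)
a,b=P(*r1,25),P(*r2,25); print("plate",(a+b)/2,np.degrees(np.arctan2(*(a-b)[::-1])),np.linalg.norm(a-b))
print("cup rim",P(414,224.5,60),"bottle cap",P(202,218,100), "green",P(336,186,22))
# side checks
for n,X in dict(motor=(*np.mean(W,0),34),prof=(467,-95,20),plate=(*(a+b)/2,25),wheel=(639,-145,22),sq=(451,106.5,4),oval=(652.5,142.2,4)).items(): print(n,np.round(proj("side",X),1))
E
python3 m2.py; python3 - <<'E'
import cv2
im=cv2.imread("pics/side0.png"); cv2.imwrite("pics/sidec.png",cv2.resize(im[150:340,150:450],None,fx=2.6,fy=2.6,interpolation=cv2.INTER_CUBIC))
E
```

```text
cam [ 491.29384939  -12.12616528 1035.46780048]
motor screws [ 542.1 -378.2] diag angles -0.8963609882691032 -91.25698120819288 len 43.97003704998809
motor disc [ 541.54087432 -377.59234942]
profile [array([460.8, -90.9]), array([19.6, 89.2]), np.float64(9.0)] 98.95550943836292
plate [379.17066153 272.56626969] 46.63585889050115 35.78877795189864
cup rim [ 509.66878516 -222.3571414 ] bottle cap [513.36181118 230.68235915] green [594.53886381 -51.73083282]
motor [405.4 162.6]
prof [371.3 213.3]
plate [296.4 305.8]
wheel [327.8 185. ]
sq [323.5 259.1]
oval [244.6 234. ]
```

View pics/sidec.png

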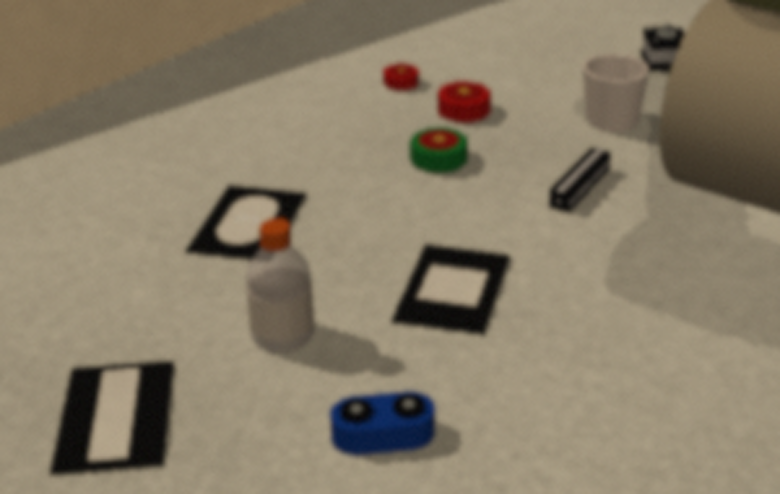

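All points agree with the side view: motor, plate, wheel and pads project to where they appear, and the sizes match. First move: turn to yaw 44° and go above the motor.

Emit:
carry_out --steps '[0,0,0,0,0,-1.06,1,0,0,0,0,0,-1.06,1,0,0,0,0,0,-1.06,1,0,0,0,0,0,-1.06,1,0,0,0,0,0,-1.06,1,2.58,1.28,0,0,0,0,1,2.58,1.28,0,0,0,0,1,2.58,1.28,0,0,0,0,1,2.58,1.28,0,0,0,0,1,2.58,1.28,0,0,0,0,1,2.58,1.28,0,0,0,0,1,2.58,1.28,0,0,0,0,1,2.58,1.28,0,0,0,0,1,2.58,1.28,0,0,0,0,1,2.58,1.28,0,0,0,0,1,2.58,1.28,0,0,0,0,1,2.58,1.28,0,0,0,0,1,2.58,1.28,0,0,0,0,1,2.58,1.28,0,0,0,0,1]' --grip_force 40

```text
time_s: 1.73
eef_pos: [543.2, -378.3, 230.9]
ee_rot: [-0.0, 0.927, 0.374, -0.0]
force: [0.5, -2.0, -0.5]
grip_width: 1.001
```

```bash
cat > go.py <<'E'
import sys
from h import *
from scipy.spatial.transform import Rotation as R
def pose():
    s=readout.sense();q=s["ee_rot"];M=R.from_quat([q[1],q[2],q[3],q[0]]).as_matrix()
    return s,s["eef_pos"],M
def show(x,y,z,psi):
    s,p,M=pose();cur=np.degrees(np.arctan2(M[1,0],M[0,0])); 
    print("t",round(s["time_s"],2),"p",np.round(p,1),"psi",round(cur,2),"tilt",round(np.degrees(np.arccos(-M[2,2])),2),"F",np.round(s["force"],1),"grip",round(s["grip_width"],3),"j",np.round(np.degrees(s["joints"]),0))
    d=(psi-cur+180)%360-180; a=np.radians(cur+d)
    dx,dy=x-p[0],y-p[1]
    print("turn az units",round(-d/5,2),"| then in turned axes cm: x",round((dx*np.cos(a)+dy*np.sin(a))/10,2),"y",round((dx*np.sin(a)-dy*np.cos(a))/10,2),"z",round((p[2]-z)/10,2))
if __name__=="__main__": show(*map(float,sys.argv[1:5]))
E
python3 go.py 541.9 -378 7 44
```

```text
t 1.73 p [ 543.2 -378.3  230.9] psi 43.97 tilt 0.04 F [ 0.5 -2.  -0.5] grip 1.001 j [-45.  36.  58.  -0.  86.   1.]
turn az units -0.01 | then in turned axes cm: x -0.07 y -0.11 z 22.39
```

Emit:
carry_out --steps '[-0.07,-0.11,2.6,0,0,0,1,0,0,2.6,0,0,0,1,0,0,2.6,0,0,0,1,0,0,2.6,0,0,0,1,0,0,2.6,0,0,0,1,0,0,2.6,0,0,0,1,0,0,2.6,0,0,0,1,0,0,1.6,0,0,0,1,0,0,1.6,0,0,0,1,0,0,1,0,0,0,1,0,0,0,0,0,0,1,0,0,0,0,0,0,-1,0,0,0,0,0,0,-1,0,0,0,0,0,0,-1,0,0,0,0,0,0,-1,0,0,0,0,0,0,-1,0,0,0,0,0,0,-1,0,0,0,0,0,0,-1,0,0,0,0,0,0,-1,0,0,0,0,0,0,-1]'

```text
time_s: 3.4
eef_pos: [541.0, -379.1, 8.5]
ee_rot: [0.001, 0.927, 0.374, 0.0]
force: [-1.2, 1.2, 6.4]
grip_width: 0.483
```

```bash
python3 go.py 451 106.5 7 26.2; python3 - <<'E'
from h import *
im=cams.capture("side"); cv2.imwrite("pics/s1.png",cv2.resize(im[80:280,300:500],None,fx=3,fy=3)[:,:,::-1])
E
```

```text
t 3.4 p [ 541.  -379.1    8.5] psi 43.97 tilt 0.09 F [-1.2  1.2  6.4] grip 0.483 j [-45.  48.  72.  -0.  60.   1.]
turn az units 3.55 | then in turned axes cm: x 13.36 y -47.54 z 0.15
```

View pics/s1.png

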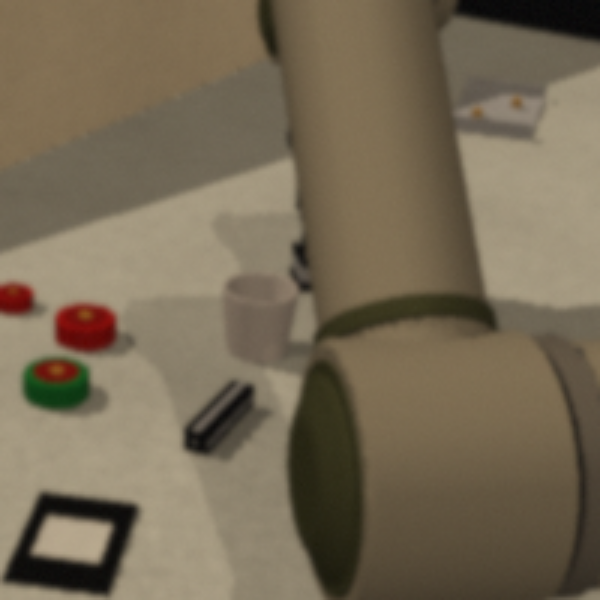

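The jaws stopped at 0.483, about 41 mm, so the motor is held. The view itself is blocked by the arm (the motor edge is at about (300,270) behind it). I lift, turn and carry.

Emit:
carry_out --steps '[0,0,-1.5,0,0,0,-1,0,0,-2.5,0,0,0,-1,0,0,-3,0,0,0.89,-1,0,0,-3,0,0,0.89,-1,0,0,-3,0,0,0.89,-1,0,0,-3,0,0,0.88,-1,0.4,-1.4,0,0,0,0,-1,0.78,-2.8,0,0,0,0,-1,0.78,-2.8,0,0,0,0,-1,0.78,-2.8,0,0,0,0,-1,0.78,-2.8,0,0,0,0,-1,0.78,-2.8,0,0,0,0,-1,0.78,-2.8,0,0,0,0,-1,0.78,-2.8,0,0,0,0,-1,0.78,-2.8,0,0,0,0,-1,0.78,-2.8,0,0,0,0,-1,0.78,-2.8,0,0,0,0,-1,0.78,-2.8,0,0,0,0,-1,0.78,-2.8,0,0,0,0,-1,0.78,-2.8,0,0,0,0,-1]'

```text
time_s: 5.12
eef_pos: [467.5, 8.3, 167.2]
ee_rot: [-0.0, 0.974, 0.227, -0.0]
force: [0.8, 0.4, -2.1]
grip_width: 0.484
```

```bash
python3 go.py 451 106.5 12.5 26.2
```

```text
t 5.12 p [467.5   8.3 167.2] psi 26.2 tilt 0.02 F [ 0.8  0.4 -2.1] grip 0.484 j [-13.  14. 101.   0.  65.  50.]
turn az units 0.0 | then in turned axes cm: x 2.85 y -9.54 z 15.47
```

Emit:
carry_out --steps '[0.71,-2.4,0,0,0,0,-1,0.71,-2.4,0,0,0,0,-1,0.71,-2.4,0,0,0,0,-1,0.71,-2.4,0,0,0,0,-1,0,0,2.5,0,0,0,-1,0,0,2.5,0,0,0,-1,0,0,2.5,0,0,0,-1,0,0,2.5,0,0,0,-1,0,0,1.5,0,0,0,-1,0,0,1,0,0,0,-1,0,0,0.8,0,0,0,-1,0,0,0,0,0,0,-1,0,0,0,0,0,0,-1]'

```text
time_s: 6.2
eef_pos: [451.6, 105.6, 34.7]
ee_rot: [0.0, 0.974, 0.227, 0.0]
force: [-0.2, -0.3, -2.2]
grip_width: 0.483
```

```bash
python3 go.py 451 106.5 12.5 26.2;python3 - <<'E'
from h import *
im=cams.capture("side"); cv2.imwrite("pics/s2.png",cv2.resize(im[160:320,220:420],None,fx=4,fy=4,interpolation=cv2.INTER_CUBIC)[:,:600,::-1])
E
```

```text
t 6.2 p [451.6 105.6  34.7] psi 26.21 tilt 0.03 F [-0.2 -0.3 -2.2] grip 0.483 j [ -1.  26. 108.   0.  46.  62.]
turn az units 0.0 | then in turned axes cm: x -0.02 y -0.11 z 2.22
```

View pics/s2.png

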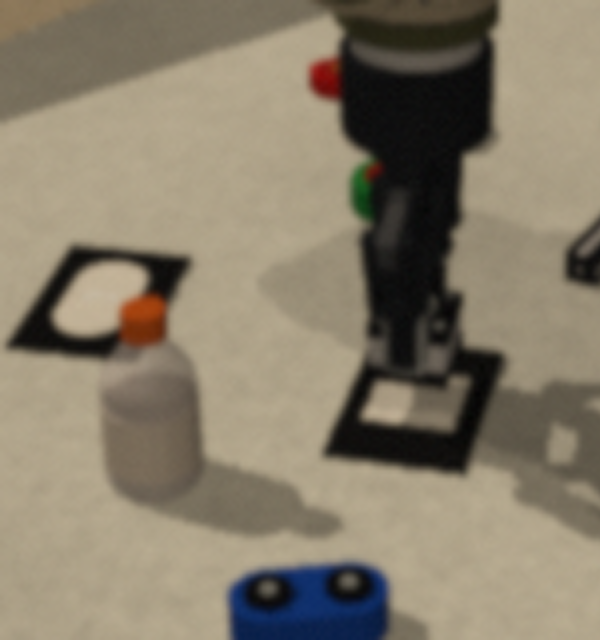

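The motor hangs upright between the fingers at (415,340) over the square outline, about 22 mm above it. I lower and release.

Emit:
carry_out --steps '[0,-0.1,0.6,0,0,0,-1,0,0,0.6,0,0,0,-1,0,0,0.5,0,0,0,-1,0,0,0.3,0,0,0,-1,0,0,0.2,0,0,0,-1,0,0,0,0,0,0,-1,0,0,0,0,0,0,-1]'

```text
time_s: 6.83
eef_pos: [450.9, 106.5, 12.5]
ee_rot: [0.0, 0.974, 0.227, -0.0]
force: [-3.1, -0.4, 3.0]
grip_width: 0.487
```

```bash
python3 go.py 451 106.5 12.5 26.2
```

```text
t 6.83 p [450.9 106.5  12.5] psi 26.22 tilt 0.01 F [-3.1 -0.4  3. ] grip 0.487 j [ -1.  28. 109.  -0.  42.  63.]
turn az units 0.0 | then in turned axes cm: x 0.01 y 0.01 z -0.0
```

Emit:
carry_out --steps '[0,0,0,0,0,0,0.3,0,0,0,0,0,0,0.6,0,0,0,0,0,0,1,0,0,0,0,0,0,1,0,0,0,0,0,0,1,0,0,-1,0,0,0,1,0,0,-2.5,0,0,0,1,0,0,-3,0,0,0,1,0,0,-3,0,0,-1.21,1,0,0,-2.5,0,0,-1.21,1,0,0,0,0,0,-1.21,1,0,0,0,0,0,-1.21,1,0,0,0,0,0,-1.21,1,0,0,0,0,0,-1.21,1,0,0,0,0,0,-1.21,1,0,0,0,0,0,-1.21,1,0,0,0,0,0,-1.21,1,0,0,0,0,0,-1.21,1,0,0,0,0,0,-1.21,1,0,0,0,0,0,-1.21,1]'

```text
time_s: 8.5
eef_pos: [450.8, 106.5, 133.0]
ee_rot: [0.0, 0.649, 0.761, 0.0]
force: [-0.2, -0.5, 1.4]
grip_width: 1.004
```

```bash
python3 go.py 460.8 -90.9 3 99; python3 - <<'E'
from h import *
im=cams.capture("side"); cv2.imwrite("pics/s3.png",cv2.resize(im[160:320,220:420],None,fx=4,fy=4,interpolation=cv2.INTER_CUBIC)[:600,:,::-1])
E
```

```text
t 8.5 p [450.8 106.5 133. ] psi 99.12 tilt 0.03 F [-0.2 -0.5  1.4] grip 1.004 j [ -1.  16. 104.   0.  60. -10.]
turn az units 0.02 | then in turned axes cm: x -19.66 y -2.11 z 13.0
```

View pics/s3.png

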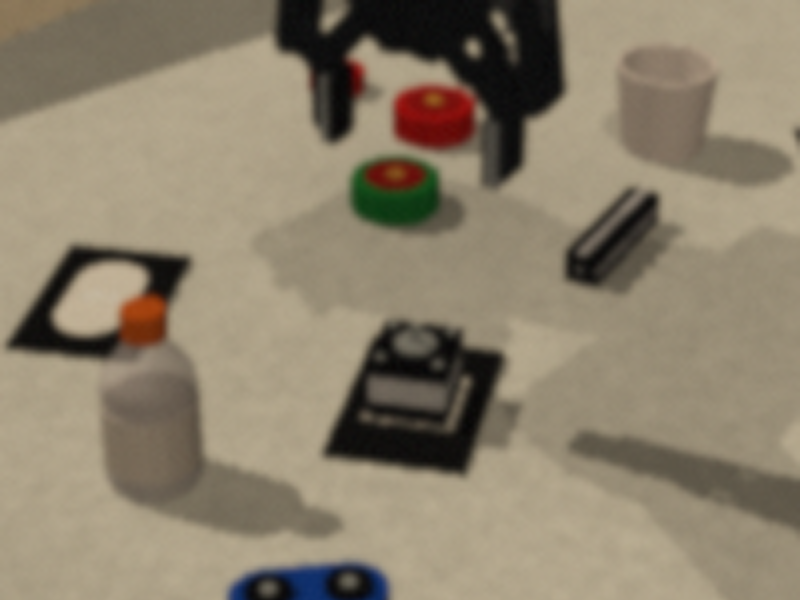

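The motor stands upright on the square pad (415,370), and I'll check its centring from the top later. Next is the profile.

Emit:
carry_out --steps '[-2.8,-0.3,0,0,0,0,1,-2.81,-0.3,0,0,0,0,1,-2.81,-0.3,0,0,0,0,1,-2.81,-0.3,0,0,0,0,1,-2.81,-0.3,0,0,0,0,1,-2.81,-0.3,0,0,0,0,1,-2.81,-0.3,0,0,0,0,1,0,0,2.5,0,0,0,1,0,0,2.5,0,0,0,1,0,0,2.5,0,0,0,1,0,0,2.5,0,0,0,1,0,0,1.5,0,0,0,1,0,0,0.5,0,0,0,1,0,0,0,0,0,0,1]'

```text
time_s: 9.72
eef_pos: [459.9, -90.8, 12.0]
ee_rot: [-0.001, 0.651, 0.759, -0.0]
force: [0.6, 0.6, -0.3]
grip_width: 1.003
```

```bash
python3 go.py 460.8 -90.9 3 99; python3 - <<'E'
from h import *
im=cams.capture("side"); cv2.imwrite("pics/s4.png",cv2.resize(im[130:260,290:450],None,fx=4.5,fy=4.5,interpolation=cv2.INTER_CUBIC)[:600,:,::-1])
E
```

```text
t 9.72 p [459.9 -90.8  12. ] psi 98.73 tilt 0.09 F [ 0.6  0.6 -0.3] grip 1.003 j [-26.  29. 108.   0.  43. -34.]
turn az units -0.05 | then in turned axes cm: x -0.02 y 0.09 z 0.9
```

View pics/s4.png

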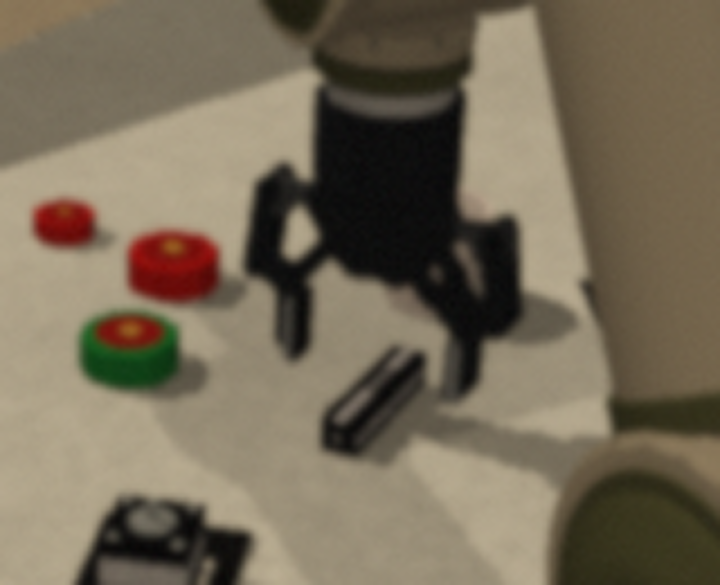

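The jaws straddle the profile: fingers at (292,355) and (460,395), bar at (375,400). I close on it.

Emit:
carry_out --steps '[0,0.05,0.4,0,0,0,1,0,0,0.4,0,0,0,1,0,0,0,0,0,0,-1,0,0,0,0,0,0,-1,0,0,0,0,0,0,-1,0,0,0,0,0,0,-1,0,0,0,0,0,0,-1,0,0,0,0,0,0,-1,0,0,0,0,0,0,-1,0,0,0,0,0,0,-1,0,0,0,0,0,0,-1,0,0,0,0,0,0,-1,0,0,0,0,0,0,-1]'

```text
time_s: 10.85
eef_pos: [461.0, -91.0, 4.6]
ee_rot: [0.0, 0.651, 0.759, 0.0]
force: [-0.1, 0.2, 5.5]
grip_width: 0.225
```

```bash
python3 go.py 538 376.3 3 136
```

```text
t 10.85 p [461.  -91.    4.6] psi 98.81 tilt 0.04 F [-0.1  0.2  5.5] grip 0.225 j [-25.  30. 108.   0.  42. -34.]
turn az units -7.44 | then in turned axes cm: x 26.92 y 38.96 z 0.16
```

Emit:
carry_out --steps '[0,0,-1.5,0,0,0,-1,0,0,-2.5,0,0,0,-1,0,0,-3,0,0,-1.24,-1,0,0,-3,0,0,-1.24,-1,0,0,-3,0,0,-1.24,-1,0,0,-3,0,0,-1.24,-1,0,0,-2.5,0,0,-1.24,-1,0.8,1.15,0,0,0,-1.24,-1,1.61,2.33,0,0,0,0,-1,1.61,2.33,0,0,0,0,-1,1.61,2.33,0,0,0,0,-1,1.61,2.33,0,0,0,0,-1,1.61,2.33,0,0,0,0,-1,1.61,2.33,0,0,0,0,-1,1.61,2.33,0,0,0,0,-1,1.61,2.33,0,0,0,0,-1,1.61,2.33,0,0,0,0,-1,1.61,2.33,0,0,0,0,-1,1.61,2.33,0,0,0,0,-1]'

```text
time_s: 12.43
eef_pos: [514.8, 231.4, 188.7]
ee_rot: [-0.0, 0.374, 0.927, -0.0]
force: [1.5, -0.9, -0.8]
grip_width: 0.223
```

```bash
python3 go.py 538 376.3 28 136
```

```text
t 12.43 p [514.8 231.4 188.7] psi 136.02 tilt 0.06 F [ 1.5 -0.9 -0.8] grip 0.223 j [ 12.  25.  82.  -0.  73. -34.]
turn az units 0.0 | then in turned axes cm: x 8.39 y 12.04 z 16.07
```

Emit:
carry_out --steps '[1.68,2.4,0,0,0,0,-1,1.68,2.4,0,0,0,0,-1,1.68,2.4,0,0,0,0,-1,1.68,2.4,0,0,0,0,-1,1.68,2.4,0,0,0,0,-1,0,0,2.8,0,0,0,-1,0,0,2.8,0,0,0,-1,0,0,2.8,0,0,0,-1,0,0,2.8,0,0,0,-1,0,0,2.5,0,0,0,-1,0,0,1.5,0,0,0,-1,0,0,0.8,0,0,0,-1,0,0,0,0,0,0,-1,0,0,0,0,0,0,-1]'

```text
time_s: 13.6
eef_pos: [538.1, 374.8, 29.7]
ee_rot: [0.0, 0.374, 0.927, 0.0]
force: [1.0, 0.9, -1.4]
grip_width: 0.225
```

```bash
python3 go.py 538 376.3 8.8 136;  python3 - <<'E'
from h import *
im=cams.capture("side"); cv2.imwrite("pics/s5.png",cv2.resize(im[220:350,120:280],None,fx=4.5,fy=4.5,interpolation=cv2.INTER_CUBIC)[:600,:,::-1])
E
```

```text
t 13.6 p [538.1 374.8  29.7] psi 136.01 tilt 0.02 F [ 1.   0.9 -1.4] grip 0.225 j [ 25.  46.  73.   0.  62. -21.]
turn az units 0.0 | then in turned axes cm: x 0.12 y 0.1 z 2.09
```

View pics/s5.png

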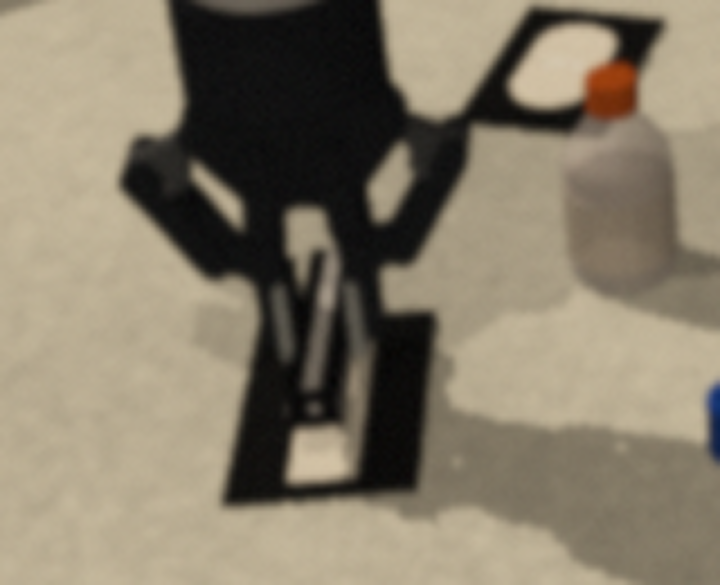

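The bar is held level over the bar outline, its near end at (315,410). Lowering.

Emit:
carry_out --steps '[0.12,0.1,0.6,0,0,0,-1,0,0,0.6,0,0,0,-1,0,0,0.4,0,0,0,-1,0,0,0.3,0,0,0,-1,0,0,0.2,0,0,0,-1,0,0,0,0,0,0,-1,0,0,0,0,0,0,-1]'

```text
time_s: 14.23
eef_pos: [537.8, 376.3, 8.7]
ee_rot: [0.0, 0.374, 0.927, 0.0]
force: [-1.8, -0.4, 3.1]
grip_width: 0.224
```

```bash
python3 go.py 538 376.3 8.6 136
```

```text
t 14.23 p [537.8 376.3   8.7] psi 136.02 tilt 0.01 F [-1.8 -0.4  3.1] grip 0.224 j [ 25.  47.  73.   0.  60. -21.]
turn az units 0.0 | then in turned axes cm: x -0.01 y 0.01 z 0.01
```

Emit:
carry_out --steps '[0,0,0,0,0,0,-0.2,0,0,0,0,0,0,0.2,0,0,0,0,0,0,1,0,0,0,0,0,0,1,0,0,0,0,0,0,1,0,0,-1,0,0,0,1,0,0,-2.5,0,0,0,1,0,0,-3,0,0,1.37,1,0,0,-3,0,0,1.37,1,0,0,-3,0,0,1.37,1,0,0,-3,0,0,1.37,1,0,0,-2,0,0,1.37,1,0,0,0,0,0,1.37,1,0,0,0,0,0,1.37,1,0,0,0,0,0,1.37,1,0,0,0,0,0,1.37,1,0,0,0,0,0,1.37,1,0,0,0,0,0,1.37,1,0,0,0,0,0,1.37,1,0,0,0,0,0,1.37,1]'

```text
time_s: 15.9
eef_pos: [537.7, 376.2, 184.2]
ee_rot: [-0.0, 0.918, 0.396, 0.0]
force: [0.4, -0.3, -0.6]
grip_width: 1.0
```

```bash
python3 go.py 379.2 272.6 3 46.6
```

```text
t 15.9 p [537.7 376.2 184.2] psi 46.62 tilt 0.04 F [ 0.4 -0.3 -0.6] grip 1.0 j [25. 37. 64. -0. 79. 68.]
turn az units 0.0 | then in turned axes cm: x -18.42 y -4.4 z 18.12
```

Emit:
carry_out --steps '[-2.63,-0.63,0,0,0,0,1,-2.63,-0.63,0,0,0,0,1,-2.63,-0.63,0,0,0,0,1,-2.63,-0.63,0,0,0,0,1,-2.63,-0.63,0,0,0,0,1,-2.63,-0.63,0,0,0,0,1,-2.63,-0.63,0,0,0,0,1,0,0,2.8,0,0,0,1,0,0,2.8,0,0,0,1,0,0,2.8,0,0,0,1,0,0,2.8,0,0,0,1,0,0,2.8,0,0,0,1,0,0,1.8,0,0,0,1,0,0,0.8,0,0,0,1,0,0,0,0,0,0,1]'

```text
time_s: 17.15
eef_pos: [379.4, 271.6, 16.6]
ee_rot: [-0.0, 0.917, 0.398, -0.001]
force: [0.2, -0.1, 0.5]
grip_width: 0.999
```

```bash
python3 go.py 379.2 272.6 3 46.6;  python3 - <<'E'
from h import *
im=cams.capture("side"); cv2.imwrite("pics/s6.png",cv2.resize(im[220:350,120:380],None,fx=3,fy=3,interpolation=cv2.INTER_CUBIC)[:600,:,::-1])
E
```

```text
t 17.15 p [379.4 271.6  16.6] psi 46.96 tilt 0.12 F [ 0.2 -0.1  0.5] grip 0.999 j [ 21.  28. 108.  -0.  43.  64.]
turn az units 0.07 | then in turned axes cm: x 0.06 y -0.09 z 1.36
```

View pics/s6.png

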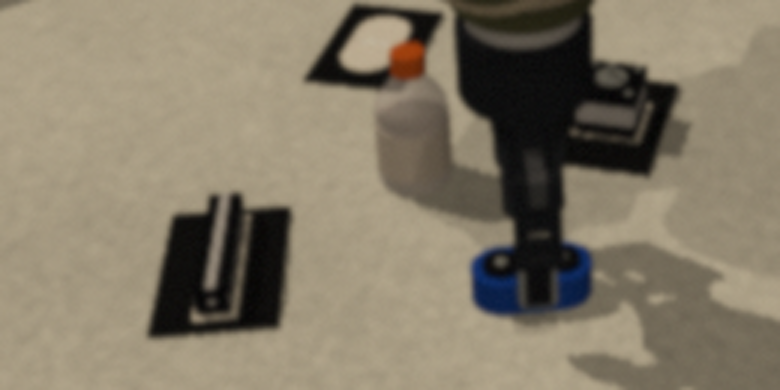

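The profile lies on its bar outline (220,255). The fingers straddle the plate at its middle (535,275). I lower and close.

Emit:
carry_out --steps '[0.05,-0.05,0.5,0,0,0,1,0,0,0.5,0,0,0,1,0,0,0.3,0,0,0,1,0,0,0,0,0,0,-1,0,0,0,0,0,0,-1,0,0,0,0,0,0,-1,0,0,0,0,0,0,-1,0,0,0,0,0,0,-1,0,0,0,0,0,0,-1,0,0,0,0,0,0,-1,0,0,0,0,0,0,-1,0,0,0,0,0,0,-1]' --grip_force 30

```text
time_s: 18.2
eef_pos: [380.1, 272.6, 4.6]
ee_rot: [0.0, 0.917, 0.398, 0.0]
force: [0.2, -1.0, 6.1]
grip_width: 0.413
```

```bash
python3 go.py 652.4 142.1 3 118.7
```

```text
t 18.2 p [380.1 272.6   4.6] psi 46.97 tilt 0.04 F [ 0.2 -1.   6.1] grip 0.413 j [ 21.  30. 109.  -0.  42.  64.]
turn az units -14.35 | then in turned axes cm: x -24.52 y 17.62 z 0.16
```

Emit:
carry_out --steps '[0,0,-1.5,0,0,0,-1,0,0,-2.5,0,0,0,-1,0,0,-3,0,0,-1.2,-1,0,0,-3,0,0,-1.2,-1,0,0,-3,0,0,-1.2,-1,0,0,-3,0,0,-1.2,-1,0,0,-2.5,0,0,-1.2,-1,0,0,0,0,0,-1.2,-1,0,0,0,0,0,-1.2,-1,0,0,0,0,0,-1.2,-1,0,0,0,0,0,-1.2,-1,0,0,0,0,0,-1.2,-1,0,0,0,0,0,-1.2,-1,0,0,0,0,0,-1.15,-1,-2.23,1.6,0,0,0,0,-1,-2.23,1.6,0,0,0,0,-1,-2.23,1.6,0,0,0,0,-1,-2.23,1.6,0,0,0,0,-1,-2.23,1.6,0,0,0,0,-1,-2.23,1.6,0,0,0,0,-1]'

```text
time_s: 19.87
eef_pos: [529.2, 200.5, 188.8]
ee_rot: [-0.0, 0.51, 0.86, -0.0]
force: [-0.2, 0.4, -1.1]
grip_width: 0.411
```

```bash
python3 go.py 652.4 142.1 28 118.7
```

```text
t 19.87 p [529.2 200.5 188.8] psi 118.71 tilt 0.06 F [-0.2  0.4 -1.1] grip 0.411 j [  9.  25.  82.   0.  73. -20.]
turn az units 0.0 | then in turned axes cm: x -11.03 y 8.0 z 16.08
```

Emit:
carry_out --steps '[-2.2,1.6,0,0,0,0,-1,-2.2,1.6,0,0,0,0,-1,-2.2,1.6,0,0,0,0,-1,-2.2,1.6,0,0,0,0,-1,-2.2,1.6,0,0,0,0,-1,0,0,2.8,0,0,0,-1,0,0,2.8,0,0,0,-1,0,0,2.8,0,0,0,-1,0,0,2.8,0,0,0,-1,0,0,2.5,0,0,0,-1,0,0,1.5,0,0,0,-1,0,0,0.8,0,0,0,-1,0,0,0,0,0,0,-1,0,0,0,0,0,0,-1]'

```text
time_s: 21.03
eef_pos: [651.6, 143.2, 29.8]
ee_rot: [0.0, 0.51, 0.86, 0.0]
force: [0.7, -0.3, -1.0]
grip_width: 0.408
```

```bash
python3 go.py 652.4 142.1 8.7 118.7;  python3 - <<'E'
from h import *
im=cams.capture("side"); cv2.imwrite("pics/s7.png",cv2.resize(im[170:300,170:330],None,fx=4.5,fy=4.5,interpolation=cv2.INTER_CUBIC)[:600,:,::-1])
E
```

```text
t 21.03 p [651.6 143.2  29.8] psi 118.71 tilt 0.02 F [ 0.7 -0.3 -1. ] grip 0.408 j [  2.  47.  70.   0.  63. -26.]
turn az units 0.0 | then in turned axes cm: x -0.14 y 0.02 z 2.11
```

View pics/s7.png

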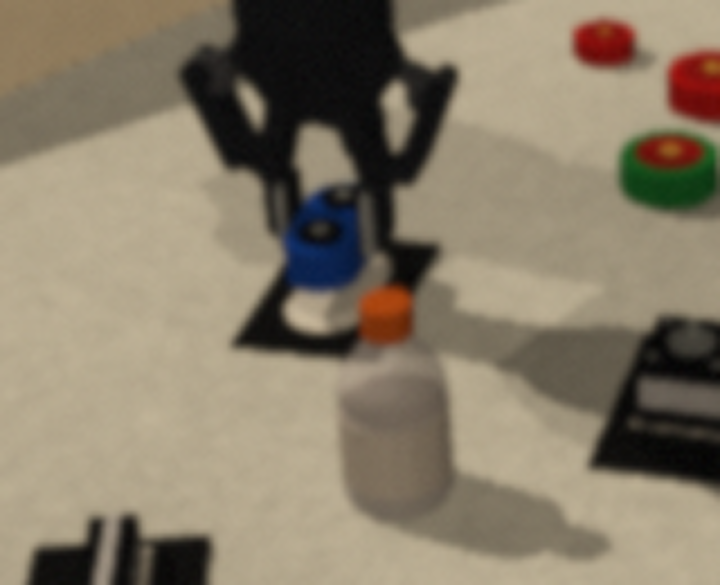

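The plate is level over the oval outline (325,240). Lowering.

Emit:
carry_out --steps '[-0.14,0,0.6,0,0,0,-1,0,0,0.6,0,0,0,-1,0,0,0.4,0,0,0,-1,0,0,0.3,0,0,0,-1,0,0,0.2,0,0,0,-1,0,0,0,0,0,0,-1,0,0,0,0,0,0,-1]'

```text
time_s: 21.67
eef_pos: [652.1, 142.0, 8.7]
ee_rot: [0.0, 0.51, 0.86, 0.0]
force: [-2.5, -1.2, 2.7]
grip_width: 0.409
```

```bash
python3 go.py 652.4 142.1 8.6 118.7
```

```text
t 21.67 p [652.1 142.    8.7] psi 118.72 tilt 0.02 F [-2.5 -1.2  2.7] grip 0.409 j [  2.  49.  71.  -0.  61. -26.]
turn az units 0.0 | then in turned axes cm: x -0.01 y 0.03 z 0.01
```

Emit:
carry_out --steps '[0,0,0,0,0,0,0.1,0,0,0,0,0,0,0.4,0,0,0,0,0,0,1,0,0,0,0,0,0,1,0,0,0,0,0,0,1,0,0,-1,0,0,0,1,0,0,-2.5,0,0,0,1,0,0,-3,0,0,0,1,0,0,-3,0,0,-1.05,1,0,0,-3,0,0,-1.05,1,0,0,-1.5,0,0,-1.05,1,0,0,0,0,0,-1.05,1,0,0,0,0,0,-1.05,1]'

```text
time_s: 22.75
eef_pos: [652.5, 142.0, 150.7]
ee_rot: [0.002, 0.299, 0.954, 0.001]
force: [-0.3, 0.4, 0.0]
grip_width: 0.998
```

```bash
python3 go.py 639.5 -145 10 145
```

```text
t 22.75 p [652.5 142.  150.7] psi 145.22 tilt 0.19 F [-0.3  0.4  0. ] grip 0.998 j [  2.  40.  64.   0.  76. -53.]
turn az units 0.04 | then in turned axes cm: x -15.4 y -24.26 z 14.07
```

Emit:
carry_out --steps '[-1.54,-2.43,0,0,0,0,1,-1.54,-2.43,0,0,0,0,1,-1.54,-2.43,0,0,0,0,1,-1.54,-2.43,0,0,0,0,1,-1.54,-2.43,0,0,0,0,1,-1.54,-2.43,0,0,0,0,1,-1.54,-2.43,0,0,0,0,1,-1.54,-2.43,0,0,0,0,1,-1.54,-2.43,0,0,0,0,1,-1.54,-2.43,0,0,0,0,1,0,0,2.5,0,0,0,1,0,0,2.5,0,0,0,1,0,0,2.5,0,0,0,1,0,0,2.5,0,0,0,1,0,0,1.5,0,0,0,1,0,0,0,0,0,0,1,0,0,0,0,0,0,1]'

```text
time_s: 24.17
eef_pos: [638.7, -145.4, 33.8]
ee_rot: [-0.0, 0.301, 0.954, 0.0]
force: [-0.1, -1.2, -0.0]
grip_width: 1.0
```

```bash
python3 go.py 639.5 -145 2.5 145;  python3 - <<'E'
from h import *
im=cams.capture("side"); cv2.imwrite("pics/s8.png",cv2.resize(im[110:240,250:410],None,fx=4.5,fy=4.5,interpolation=cv2.INTER_CUBIC)[:600,:,::-1])
E
```

```text
t 24.17 p [ 638.7 -145.4   33.8] psi 144.96 tilt 0.01 F [-0.1 -1.2 -0. ] grip 1.0 j [-23.  45.  73.   0.  62. -78.]
turn az units -0.01 | then in turned axes cm: x -0.04 y 0.08 z 3.13
```

View pics/s8.png

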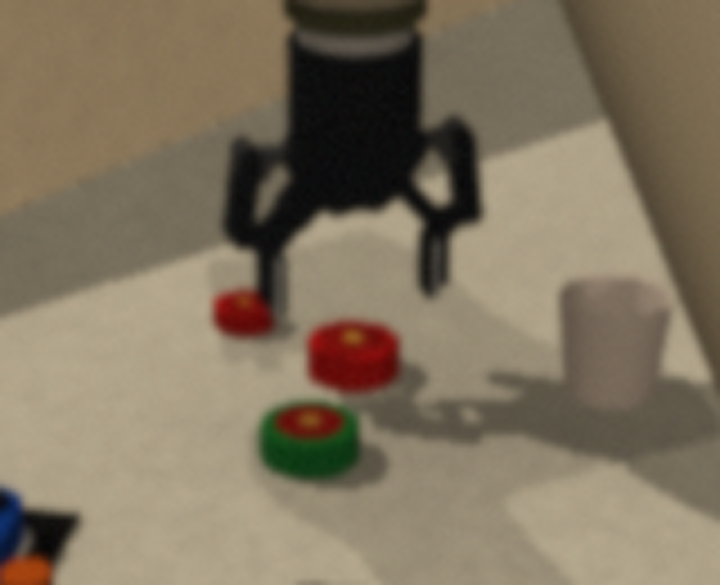

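The jaws are above and either side of the large red wheel (355,355), clear of the small one (243,313). Descending.

Emit:
carry_out --steps '[0,0.08,1,0,0,0,1,0,0,1,0,0,0,1,0,0,0.7,0,0,0,1,0,0,0.4,0,0,0,1,0,0,0,0,0,0,1,0,0,0,0,0,0,-1,0,0,0,0,0,0,-1,0,0,0,0,0,0,-1,0,0,0,0,0,0,-1,0,0,0,0,0,0,-1,0,0,0,0,0,0,-1,0,0,0,0,0,0,-1,0,0,0,0,0,0,-1]'

```text
time_s: 25.3
eef_pos: [639.5, -144.9, 3.0]
ee_rot: [0.001, 0.301, 0.954, -0.0]
force: [0.2, 0.1, 6.1]
grip_width: 0.619
```

```bash
python3 go.py 387.5 -277 2.5 145
```

```text
t 25.3 p [ 639.5 -144.9    3. ] psi 144.96 tilt 0.08 F [0.2 0.1 6.1] grip 0.619 j [-23.  48.  73.   0.  59. -78.]
turn az units -0.01 | then in turned axes cm: x 13.07 y -25.27 z 0.05
```

Emit:
carry_out --steps '[0,0,-1.5,0,0,0,-1,0,0,-2.5,0,0,0,-1,0,0,-3,0,0,0,-1,0,0,-3,0,0,0,-1,0,0,-3,0,0,0,-1,0,0,-2,0,0,0,-1,1.31,-2.53,0,0,0,0,-1,1.31,-2.53,0,0,0,0,-1,1.31,-2.53,0,0,0,0,-1,1.31,-2.53,0,0,0,0,-1,1.31,-2.53,0,0,0,0,-1,1.31,-2.53,0,0,0,0,-1,1.31,-2.53,0,0,0,0,-1,1.31,-2.53,0,0,0,0,-1,1.31,-2.53,0,0,0,0,-1,1.31,-2.53,0,0,0,0,-1,0,0,0,0,0,0,-1]'

```text
time_s: 26.72
eef_pos: [383.4, -278.1, 152.1]
ee_rot: [-0.001, 0.302, 0.953, -0.0]
force: [0.0, 0.1, -0.2]
grip_width: 0.622
```

```bash
python3 go.py 387.5 -277 28 145; python3 - <<'E'
from h import *
im=cams.capture("side"); cv2.imwrite("pics/s9.png",cv2.resize(im[60:220,320:520],None,fx=3.7,fy=3.7,interpolation=cv2.INTER_CUBIC)[:600,:,::-1])
E
```

```text
t 26.72 p [ 383.4 -278.1  152.1] psi 144.79 tilt 0.09 F [ 0.   0.1 -0.2] grip 0.622 j [ -50.   16.  101.   -0.   63. -105.]
turn az units -0.04 | then in turned axes cm: x -0.27 y 0.32 z 12.41
```

View pics/s9.png

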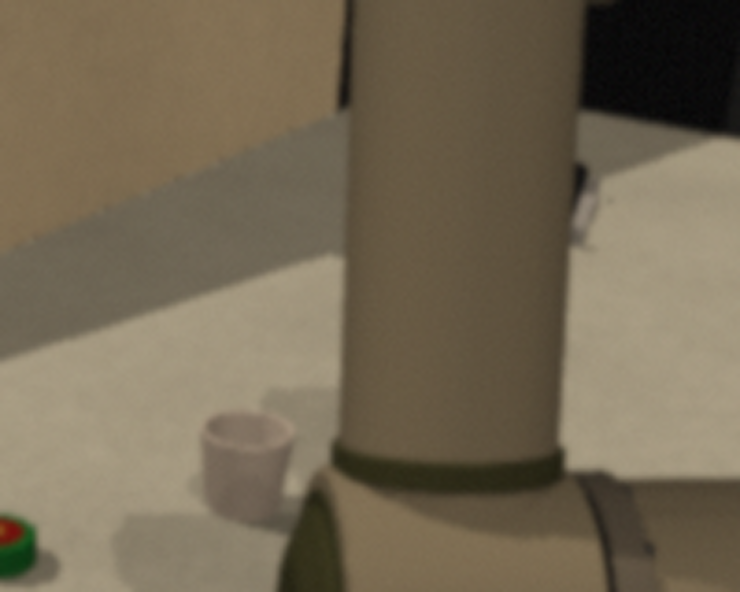

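The arm hides the wheel here, but the grip reading shows it is still held. Lowering to about 28 mm, then re-checking.

Emit:
carry_out --steps '[0,0,2.5,0,0,0,-1,0,0,2.5,0,0,0,-1,0,0,2.5,0,0,0,-1,0,0,2.5,0,0,0,-1,0,0,1.5,0,0,0,-1,0,0,0.9,0,0,0,-1,0,0,0,0,0,0,-1,0,0,0,0,0,0,-1,0,0,0,0,0,0,-1]'

```text
time_s: 27.52
eef_pos: [387.2, -277.1, 29.2]
ee_rot: [0.001, 0.301, 0.954, -0.0]
force: [0.2, -0.7, -0.0]
grip_width: 0.623
```

```bash
python3 go.py 387.5 -277 7.1 145; python3 - <<'E'
from h import *
im=cams.capture("top"); cv2.imwrite("pics/t1.png",cv2.resize(im[100:400,100:540],None,fx=1.8,fy=1.8,interpolation=cv2.INTER_CUBIC)[:,:,::-1])
E
```

```text
t 27.52 p [ 387.2 -277.1   29.2] psi 144.98 tilt 0.1 F [ 0.2 -0.7 -0. ] grip 0.623 j [ -50.   28.  107.    0.   46. -105.]
turn az units -0.0 | then in turned axes cm: x -0.02 y 0.02 z 2.21
```

View pics/t1.png

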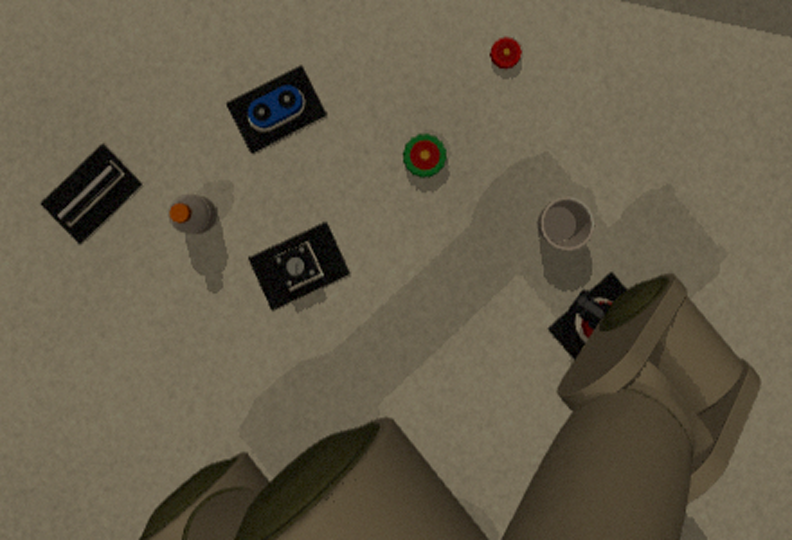

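The other three parts sit on their outlines: profile (90,192), plate (277,107) and motor (297,266). The red wheel's edge shows at (590,325) over the round outline. I lower and release it.

Emit:
carry_out --steps '[0,0,0.6,0,0,0,-1,0,0,0.6,0,0,0,-1,0,0,0.5,0,0,0,-1,0,0,0.3,0,0,0,-1,0,0,0.2,0,0,0,-1,0,0,0,0,0,0,-1,0,0,0,0,0,0,-1]'

```text
time_s: 28.15
eef_pos: [386.3, -276.5, 6.9]
ee_rot: [-0.0, 0.301, 0.954, 0.0]
force: [-5.6, 3.9, 14.1]
grip_width: 0.614
```

```bash
python3 go.py 387.5 -277 7 145
```

```text
t 28.15 p [ 386.3 -276.5    6.9] psi 144.97 tilt 0.06 F [-5.6  3.9 14.1] grip 0.614 j [ -50.   30.  107.   -0.   43. -105.]
turn az units -0.01 | then in turned axes cm: x -0.13 y 0.02 z -0.01
```

Emit:
carry_out --steps '[0,0,0,0,0,0,0.4,0,0,0,0,0,0,0.7,0,0,0,0,0,0,1,0,0,0,0,0,0,1,0,0,0,0,0,0,1,0,0,-1,0,0,0,1,0,0,-2.5,0,0,0,1,0,0,-3,0,0,0,1,0,0,-3,0,0,0,1,0,0,-3,0,0,0,1,0,0,-2.5,0,0,0,1,0.46,-2.6,0,0,0,0,1,0.46,-2.6,0,0,0,0,1,0.46,-2.6,0,0,0,0,1,0.46,-2.6,0,0,0,0,1,0.46,-2.6,0,0,0,0,1,0.46,-2.6,0,0,0,0,1,0.46,-2.6,0,0,0,0,1,0.46,-2.6,0,0,0,0,1,0,0,0,0,0,0,1]'

```text
time_s: 29.82
eef_pos: [234.5, -428.4, 157.0]
ee_rot: [0.0, 0.303, 0.953, -0.001]
force: [-0.2, -0.3, -0.1]
grip_width: 1.002
```

```bash
python3 - <<'E'
from h import *
im=cams.capture("top"); cv2.imwrite("pics/t2f.png",im[:,:,::-1])
cs=[(266,248),(432,279),(151,207),(254,160)]
a=[cv2.resize(im[v-32:v+32,u-32:u+32],(300,300),interpolation=cv2.INTER_CUBIC) for u,v in cs]
cv2.imwrite("pics/t2.png",np.vstack([np.hstack(a[:2]),np.hstack(a[2:])])[:,:,::-1])
cv2.imwrite("pics/s10.png",cams.capture("side")[:,:,::-1])
s=readout.sense(); print(s["time_s"],s["eef_pos"])
hsv=cv2.cvtColor(im,cv2.COLOR_RGB2HSV);H,S,V=[hsv[...,i] for i in range(3)]
blue=((H>100)&(H<130)&(S>120)).astype(np.uint8); red=(((H<8)|(H>172))&(S>140)&(V>60)).astype(np.uint8)
for n,m,u,v in(("plate",blue,254,160),("wheel",red,432,279)):
    r=blob("top",m,u,v,26,r=30);print(n,np.round(r[0],1),r[1],round(r[2],1))
print("cup",ray("top",414,224.5,60)[:2])
E
```

```text
29.9167 [ 236.6991802  -425.93649507  156.70866121]
plate [653.2 140.6] ((653.0888061523438, 140.57818603515625), (39.46706008911133, 69.59728240966797), 29.876129150390625) 118.3
wheel [ 388.8 -274.5] ((388.91522216796875, -275.2561340332031), (56.596248626708984, 54.23784637451172), 18.92418670654297) 49.0
cup [ 509.66878516 -222.3571414 ]
```

View pics/t2.png

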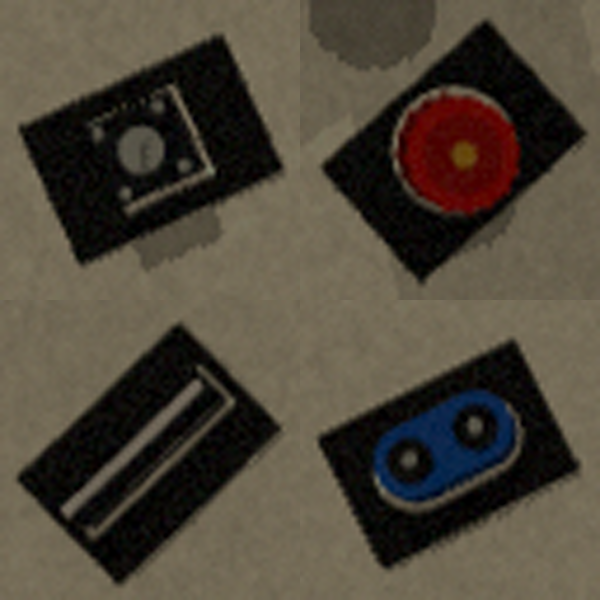

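View pics/t2f.png

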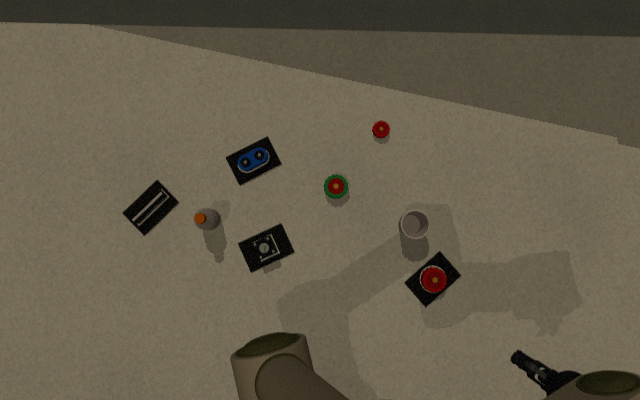

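```bash
python3 - <<'E'
from h import *
print("motor",ray("top",263.7,248,38)[:2],"profile slot",ray("top",119+132/4.69-.4,175+148/4.69-.4,24)[:2])
a=ray("top",119+66/4.69,175+213/4.69,24);b=ray("top",119+198/4.69,175+83/4.69,24);print(np.linalg.norm(a-b),np.degrees(np.arctan2(*(a-b)[1::-1])))
s=[(98,133),(160,104),(186,165),(125,193)]
P=[ray("top",234+x/4.69-.4,216+y/4.69-.4,38)[:2] for x,y in s];print("screws",np.mean(P,0),np.degrees(np.arctan2(*(P[1]-P[0])[::-1])))
E
```

```text
motor [451.05347179 107.15042393] profile slot [539.38175331 376.52156373]
88.17938228341612 136.70250710429642
screws [452.59337414 106.68252114] -63.745497471073264
```

View pics/s10.png

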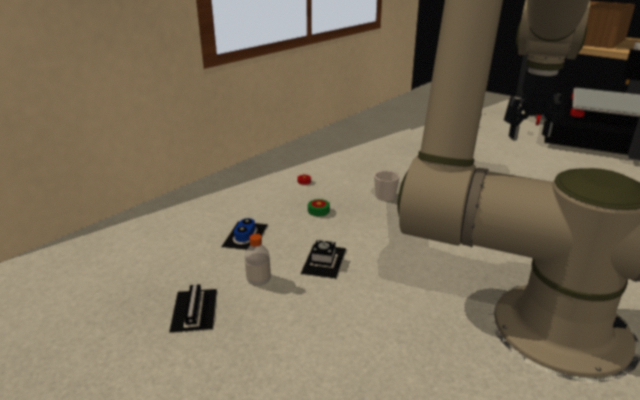

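All four parts are within about 3 mm and 1° of their outlines. The cup and bottle are at the same pixels as at the start, (414,224) and (207,219). Handing in.

```bash
python3 -c "
from rig import finish_job; print(finish_job())"
```

```text
the job is handed in; nothing more can be done
None
```

I set all four parts on their matching pads, lowering each until it touched before opening the jaws, and handed the job in at about 30 s of the 112 s allowed. `finish_job()` gives no verdict, so what follows is from my own last pictures.

| Part | Offset from pad centre | Turn from outline |
|---|---|---|
| Motor | 0.7–1.6 mm | under 0.1° |
| Profile | about 1.5 mm | under 1° |
| Plate | about 2 mm | under 1° |
| Wheel | about 3 mm | does not matter |

- **Cup and bottle:** they stand at the same pixels as at the start.
- **Look-alikes:** I moved the large all-red wheel. I left the small red and green-rimmed ones alone, and both are still in place.
- **Gripper:** it ended open and clear of everything.
- **Not fully checked:** the arm hid the wheel in the side view, so that it lies flat rests on its round outline from above (about 57 x 54 mm) and the contact felt on setting down (14 N). No check failed or disagreed.

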